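Seat the taper arbor in the bench socket and tap it home

ROBOT

A 6-joint arm with a two-finger parallel gripper is mounted at the origin on the work surface. World frame = base frame: x ahead of the robot, y to its left, z up, the work surface at z = 0. Lengths are in m, angles in rad, forces in N, time in s.
With the tool pointing down it reaches from about 0.35 to 0.775 m from the base axis. Payload 5.5 kg.
Tool frame: the origin (TCP) lies between the finger pads; the fingertips stand env.nose_length ahead of it and the grasp point (between the pads) lies 8 mm behind it (env.nose_length is the distance from the TCP to the fingertips, in m); z points along the fingers, y is the direction in which the jaws open and shut (so a half turn about z gives the same grasp; the last joint's range is limited). The gripper opens to 85 mm and grips with 20 to 120 N. Pads are 22 mm wide; open, the fingers measure 114 mm over their backs; the gripper's body (76 mm by 85 mm) begins 54 mm behind the grasp point. The pads swing forward as they close: fully open they stand 13 mm farther back than shut.
Start: joints at [-1.247, 0.313, 0.046, 1.304, 0, 1.431], TCP at [0.257, -0.514, 0.242] pointing down, gripper open.
Joint ranges: [-2.76, 2.76], [-0.86, 1.69], [-1.03, 1.26], [-2.2, 2.34], [-1.47, 1.5], [-3.14, 3.14]. Speed limits (rad/s): [2.57, 2.57, 3.14, 3.14, 3.14, 3.14].

INTERFACE

Orientations are given as a unit quaternion [w, x, y, z].
In Python, from workcell import env gives the robot as it stands. The module is installed in compiled form; this text tells all that it offers.
- The arm moves only by the shell command python3 -m creep 'ROWS' [FORCE]. ROWS is a JSON object of lists of equal length, an entry for each row: "hand": the finger opening in mm, from 0 to 85.4; "delta_pos": the shift along the tool's x, y, z scaled (see below), a list of three; "turn": the turn about the tool's z scaled (see below). In form: {"hand": [hand, ...], "delta_pos": [[dx, dy, dz], ...], "turn": [turn, ...]}. A call has exactly 5 rows; each row shifts and turns the commanded pose from where the row before left it, along the tool's axes as they then stand; what a row does not reach is not made up. The controller multiplies each number of a shift by 0.8 m and each number of a turn by 5 degrees. A row lasts 1/12 s, in which the tool goes at most 41.7 mm and 7.16 degrees, less where a joint would pass 70% of its speed; a pose out of reach is approached as far as the arm can. A call with a number of a shift or a turn outside -1 to 1 is refused whole. A call with a gripper value outside its range is refused whole. The fingers move at their own pace and stop on an object; FORCE is the grip in N (left out, the last holds). Time passes only in rows, so rows that do not move let the fingers close, or fill a call up. It gives the time, the measured TCP pose, the force and the opening at its end, in the units of the state.
- env.get_state(): the state, without advancing time (a new reading comes with each control period).
- env.read_camera(name): name is "side" or "top" or "wrist"; returns a dict with "pixels" (480x640x3 uint8, red, green, blue), "depth" (480x640 float32, m along the optical axis (not along the pixel's ray), 0 where there is no reading), "fx", "fy", "cx", "cy" (pixels), "origin" and "orientation" of the camera in the world. Camera axes: x right, y down, z forward; pixel columns grow to the right and rows downward; lengths in m; the calibration is good to about 2 mm. The wrist camera is an equidistant fisheye: a pixel r from the principal point sees the ray r / f radians off the axis. A picture is of the moment at which its call begins.
- env.hand_in(): hands the job in, once; it reports no verdict.
Trained networks look in the newest picture that a camera, given by its name, has taken for a name from the list of things; names that differ only in an ending like _2 or _b are one class to them, and where a whole thing is asked for, a point or a joint stands for the part that bears it (a point fixed in the world has none). Each returns a list of dicts, best first, with "score" (0 to 1); they miss things now and then, are a little off and sometimes report something else, mostly with a low value. They report only what shows in the picture. A call takes as long as a camera call. They do not tell look-alikes from the thing itself.
- env.find_in(camera, target): "location" ([row, column] in pixels, amid what is visible of it).
- env.pinpoint(camera, target): "location" ([row, column] in pixels: a listed point, or the origin of a listed thing).
The state is a dict: "clock": time; "joint_pos": joint angles; "qvel": joint speeds; "tau": joint torques, N m; "tcp_pos": TCP position; "orientation": TCP orientation; "wrist_force": force on the tool from outside, world axes, zero at the start; "ft_torque": the same for the moment, N m; "finger_gap": finger opening in m.
Only numpy, scipy, OpenCV 4.12 (cv2) and the standard library are available. Lean on these libraries where they do the work, as an engineer would, in place of code of your own. Each camera call takes 0.05 s, during which the arm holds its last target.

TASK

Lift the steel arbor with the wide collar out of its wooden rest, set its tapered shank in the bench socket without dropping it, and let go while it is only lightly seated, its collar still clear of the socket's stop ring. Then tap its flat top down, firmly but without hammering, until you feel the collar bottom on the ring and the taper has locked. Leave it upright and fully home, and do not disturb the drift, the cup or the brake pads.

Things in the scene. Friction and masses are not known exactly. Their poses are not given: they have to be found in the camera images.
- arbor_head (a point): Middle of the head of the upright steel taper arbor (0.2-0.31 kg). Head: round, 26 mm across, 42 mm tall, flat top. Below it a collar 46 mm across, 6 mm thick, then a shank 54 mm long, tapering from 27 to 17 mm at the tip. Point on the axis: 21 mm below the top, 27 mm above the collar's underside, 81 mm above the tip; z up. Starts in a rest, collar on the rest's top; free once lifted 60 mm.
- arbor_collar (a point): Centre of the underside of the arbor's collar, where the shank begins; z is the arbor's axis, up. Home, this underside lies on the socket's stop ring, which does not give: the push then rises steeply. 20-25 N on the arbor's top shows it is down; over 40 N bruises the ring.
- mouth (a point): Centre of the mouth at the rim of the bench socket (grey barrel 80 mm across on a fixed 120 mm square flange), 75 mm above the board; z up. A steel stop ring, 67 mm outside, 37 mm inside, stands 0-8 mm proud of the rim (not reported). Sprung jaws inside match the shank's taper. Set in with 3 N, the shank sticks, collar 10-15 mm above the rim; pushed further, 5-17 N drive it to the ring.
- rest_arbor: The wooden block, 70 x 70 x 65 mm tall, fixed, with a 32 mm through hole, in which the arbor stands at the start. Origin at the centre of its underside.
- rest_drift: A like wooden block, 70 x 70 x 65 mm tall, fixed, holding the drift. The two rests change places. Origin at the centre of its underside.
- drift_mid (a point): Plain steel drift, not wanted: a slim rod 18 mm across without collar, standing 40 mm out of its rest, its top 105 mm above the board; carry things over it with room to spare. This point is on its axis, 52.5 mm above the board.
- cup_mid (a point): White ceramic cup with bolts, 76 mm across, 80 mm tall; leave it alone. Point on its axis at half height.
- pad_a: One of two steel brake pads lying flat, 85 x 36 x 11 mm, origin at the centre of the underside; leave it alone.
- pad_b: The other brake pad.
Not all that is in view belongs to the job. There is more than one size of the part that bears mouth; the job needs the middle-sized.

How it is judged:
By the outcome, as a careful person would: the job done as asked, in the order asked, and still so for the second after the job is handed in, with the robot touching nothing.
It also fails if it takes over 61 s, if anything falls off the work surface, if the arm or the gripper's body presses on something with over 40 N, if the wrist force passes 120 N, or if a joint passes its speed limit or range.

## Working session

There is one attempt and no reset: what is moved stays moved. The work goes in short steps, Python scripts to look and compute and a shell command to move; the robot and the scene stay as the last step left them, time stands still between calls to the robot, and variables do not carry over. Pictures are saved under pics/ and viewed, and the job is handed in when it is done.

```bash
mkdir -p pics; ls; python3 - <<'E'
from workcell import env
import cv2
s=env.get_state()
for k,v in s.items(): print(k,v)
print(env.nose_length)
for c in ["side","top"]:
    d=env.read_camera(c)
    cv2.imwrite(f"pics/{c}1.png",d["pixels"][:,:,::-1])
    print(c,d["fx"],d["fy"],d["cx"],d["cy"],d["origin"],d["orientation"])
    for t in ["arbor_head","arbor_collar","mouth","rest_arbor","rest_drift","drift_mid","cup_mid","pad_a"]:
        print(t,[(round(x["score"],2),[round(q) for q in x["location"]]) for x in env.pinpoint(c,t)])
E
```

```text
pics
clock 0.0
joint_pos [-1.24659049e+00  3.13999394e-01  4.49834222e-02  1.30355513e+00
  2.15828260e-06  1.43116723e+00]
qvel [-0.00092937 -0.00076784 -0.00151683 -0.00043433  0.00035311  0.00066413]
tau [ 7.53880540e-04 -4.80622816e+01  2.98535013e+01  1.93794578e-02
  2.16663159e-05 -6.22921107e-06]
tcp_pos [ 0.25707    -0.51380922  0.24141121]
orientation [-8.83709264e-04  9.73227083e-01  2.29843987e-01 -8.07046661e-05]
wrist_force [-0.34898865  0.03351405 -0.2333342 ]
ft_torque [-0.02610296  0.00196103 -0.02063301]
finger_gap 0.08550785388646859
0.011
side 612.0153339230504 612.0153339230504 300.4248875920929 235.146957353486 [0.4761464  0.75813964 0.87540997] [ 0.01182847 -0.0347072   0.92044926 -0.38913834]
arbor_head [(0.86, [376, 245])]
arbor_collar [(0.96, [384, 247])]
mouth [(0.92, [212, 374]), (0.78, [363, 463]), (0.66, [212, 278])]
rest_arbor [(0.89, [408, 245])]
rest_drift [(0.68, [322, 323])]
drift_mid [(0.58, [308, 324])]
cup_mid [(0.57, [259, 200])]
pad_a [(0.87, [186, 339]), (0.77, [164, 348])]
top 530.225228941612 530.225228941612 310.085418019551 235.1066359493385 [ 0.39744481 -0.05911431  1.32551543] [-0.03239184  0.70727969 -0.70501022  0.04082647]
arbor_head [(0.82, [211, 165])]
arbor_collar [(0.64, [209, 166]), (0.62, [258, 244]), (0.53, [209, 170])]
mouth [(0.86, [347, 175]), (0.63, [215, 334]), (0.62, [294, 353])]
rest_arbor [(0.69, [214, 177])]
rest_drift []
drift_mid []
cup_mid [(0.85, [160, 289])]
pad_a [(0.6, [266, 402])]
```

View pics/side1.png

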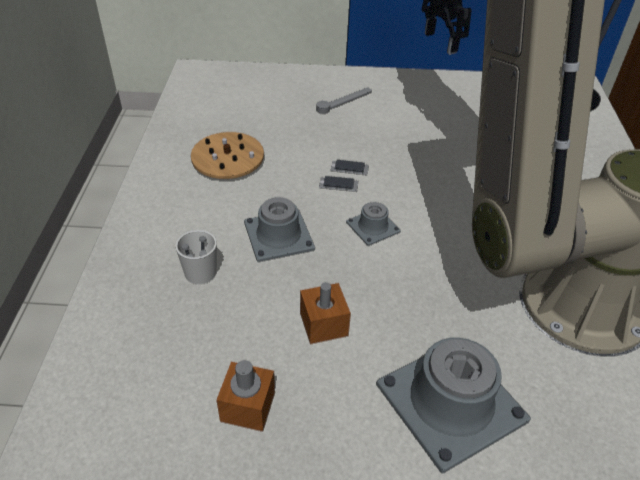

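View pics/top1.png

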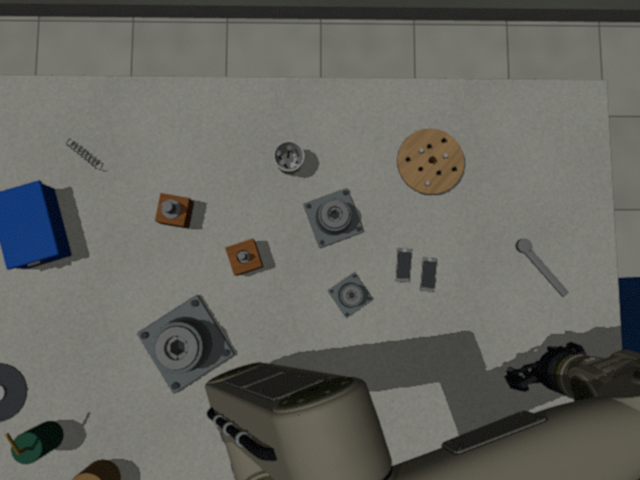

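Candidates. Arbor: side (245,376) with a wide collar, against the drift at side (323,308), which is slim and has no collar. Sockets in the top view: (175,347) large, (334,215) middle, (353,294) small. I'll measure the flanges and take close crops.

```bash
cat > h.py <<'E'
from workcell import env
import numpy as np, cv2
from scipy.spatial.transform import Rotation as R
def rot(q): return R.from_quat([q[1],q[2],q[3],q[0]])
def cloud(d):
    v,u=np.mgrid[0:480,0:640]; z=d["depth"].astype(float)
    P=np.stack([(u-d["cx"])/d["fx"]*z,(v-d["cy"])/d["fy"]*z,z],-1)
    W=rot(d["orientation"]).apply(P.reshape(-1,3)).reshape(480,640,3)+np.array(d["origin"])
    W[z==0]=np.nan
    return W
def pix(d,p):
    c=rot(d["orientation"]).inv().apply(np.array(p)-np.array(d["origin"]))
    return d["fx"]*c[0]/c[2]+d["cx"], d["fy"]*c[1]/c[2]+d["cy"]
E
python3 - <<'E'
from h import *
for c,cs in [("top",dict(arbor=(171,209),drift=(244,257),mid=(334,215),small=(352,294),big=(177,347),cup=(289,157))),("side",dict(arbor=(245,372),drift=(325,295),mid=(278,212),small=(374,212),big=(463,363)))]:
    d=env.read_camera(c); W=cloud(d); np.save(f"{c}.npy",W)
    for n,(u,v) in cs.items():
        r=40
        w=W[max(0,v-r):v+r,max(0,u-r):u+r].reshape(-1,3); w=w[~np.isnan(w[:,0])]
        x=w[:,2]; hist=np.histogram(x,bins=np.arange(0,0.2,0.004))
        print(c,n,W[v,u].round(4),"zmax",np.percentile(x,99.9).round(4),[(round(b*1000),int(k)) for k,b in zip(hist[0],hist[1]) if k>15])
        im=d["pixels"][max(0,v-r):v+r,max(0,u-r):u+r,::-1]
        cv2.imwrite(f"crop_{c}_{n}.png",cv2.resize(im,(260,260),interpolation=cv2.INTER_CUBIC))
    rows=[cv2.imread(f"crop_{c}_{n}.png") for n in ["arbor","drift","mid"]]
    cv2.imwrite(f"pics/crops_{c}.png",np.hstack(rows))
E
```

```text
top arbor [0.5825 0.2467 0.1148] zmax 0.116 [(0, 2010), (4, 296), (8, 22), (20, 20), (32, 17), (36, 18), (52, 16), (56, 45), (60, 219), (64, 319), (68, 115), (72, 41), (108, 33), (112, 54)]
top drift [0.4733 0.0788 0.1016] zmax 0.1064 [(0, 2067), (4, 266), (48, 17), (52, 31), (56, 57), (60, 279), (64, 370), (68, 62), (100, 27), (104, 20)]
top mid [ 0.585  -0.1344  0.0109] zmax 0.0837 [(0, 1485), (4, 305), (8, 580), (12, 469), (16, 117), (20, 49), (24, 39), (28, 23), (52, 16), (60, 36), (64, 163), (68, 140), (72, 71), (76, 234), (80, 125)]
top small [ 0.3885 -0.1789  0.0058] zmax 0.0558 [(0, 1972), (4, 514), (8, 281), (12, 77), (16, 40), (40, 30), (44, 107), (48, 145), (52, 86)]
top big [0.2636 0.2387 0.052 ] zmax 0.3177 [(0, 741), (4, 106), (8, 42), (12, 453), (16, 1032), (20, 424), (24, 123), (28, 78), (32, 72), (36, 76), (40, 60), (44, 27), (48, 23), (52, 21), (56, 30), (60, 24), (64, 32), (68, 25), (72, 31), (76, 16), (80, 32), (84, 33), (88, 34), (92, 140), (96, 393), (100, 314), (104, 375), (108, 574), (112, 99)]
top cup [ 0.7308 -0.021   0.0182] zmax 0.0836 [(0, 2031), (4, 335)
[... 773 characters left out ...]
0)]
side mid [ 0.5828 -0.1436  0.0581] zmax 0.0824 [(0, 1417), (4, 69), (8, 519), (12, 397), (16, 148), (20, 108), (24, 106), (28, 66), (32, 59), (36, 49), (40, 63), (44, 62), (48, 57), (52, 69), (56, 73), (60, 96), (64, 201), (68, 155), (72, 105), (76, 334), (80, 92)]
side small [ 0.3895 -0.1839  0.0356] zmax 0.0543 [(0, 1889), (4, 383), (8, 413), (12, 113), (16, 70), (20, 45), (24, 35), (28, 42), (32, 38), (36, 56), (40, 50), (44, 133), (48, 167), (52, 82)]
side big [0.2648 0.2102 0.0902] zmax 0.1124 [(0, 624), (16, 85), (52, 21), (56, 24), (60, 32), (64, 51), (68, 57), (72, 65), (76, 78), (80, 82), (84, 100), (88, 111), (92, 262), (96, 942), (100, 536), (104, 795), (108, 1251), (112, 18)]
```

```bash
python3 -c "
import cv2,numpy as np
cv2.imwrite('pics/crops.png',np.vstack([cv2.imread('pics/crops_top.png'),cv2.imread('pics/crops_side.png')]))"
```

```text
(no output)
```

View pics/crops.png

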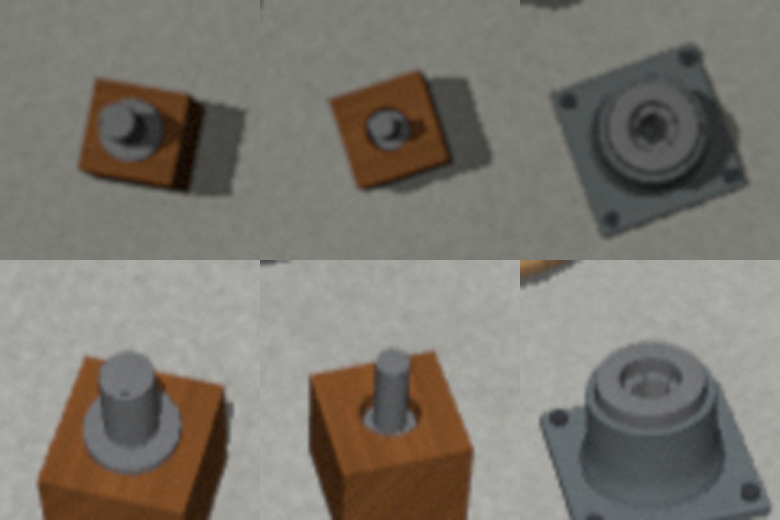

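The crops show the collared arbor in its block (left), the slim drift in the other block, and the middle socket with its raised stop ring. The other two sockets stand about 50 mm and 110 mm tall, so the middle one matches 75 mm plus the ring. Now I'll fit the centres.

```bash
cat > fit.py <<'E'
from h import *
from scipy.optimize import least_squares
def sel(W,c,rad,z0,z1):
    w=W.reshape(-1,3); w=w[~np.isnan(w[:,0])]
    m=(np.hypot(w[:,0]-c[0],w[:,1]-c[1])<rad)&(w[:,2]>z0)&(w[:,2]<z1); return w[m]
if __name__=="__main__":
  for c in ["top","side"]:
    W=np.load(f"{c}.npy")
    # arbor top disc
    a=sel(W,(0.585,0.255),0.05,0.107,0.12)
    (e,r)=cv2.minEnclosingCircle(a[:,:2].astype(np.float32)); print(c,"arbor top n",len(a),a.mean(0).round(4),"encl",np.round(e,4),round(r,4),"z",np.median(a[:,2]))
    col=sel(W,(0.585,0.255),0.05,0.0685,0.078)
    (e,r)=cv2.minEnclosingCircle(col[:,:2].astype(np.float32)); print("collar",len(col),col.mean(0).round(4),np.round(e,4),round(r,4))
    m=sel(W,(0.586,-0.134),0.05,0.074,0.09)
    (e,r)=cv2.minEnclosingCircle(m[:,:2].astype(np.float32)); print("ring",len(m),m.mean(0).round(4),"encl",np.round(e,4),round(r,4),"zmed",np.median(m[:,2]))
    fl=sel(W,(0.586,-0.134),0.1,0.004,0.018)
    print("flange",cv2.minAreaRect((fl[:,:2]*1000).astype(np.float32)))
    for nm,cc in (("arbor rest",(0.585,0.25)),("drift rest",(0.475,0.085))):
      b=sel(W,cc,0.06,0.058,0.0685); print(nm,cv2.minAreaRect((b[:,:2]*1000).astype(np.float32)))
    e=np.array(e); w=sel(W,e,0.045,0.03,0.1); rr=np.hypot(*(w[:,:2]-e).T)
    for k in range(0,45,3):
        q=w[(rr>=k/1000)&(rr<(k+3)/1000)]
        if len(q): print(k,len(q),np.percentile(q[:,2],[10,50,90]).round(4))
    g=sel(W,(0.5,0.15),0.03,-0.02,0.02); print("board z",np.median(g[:,2]))
E
python3 fit.py
```

```text
top arbor top n 98 [0.589  0.2569 0.1126] encl [0.5893 0.2565] 0.0132 z 0.11290501562193278
collar 143 [0.5865 0.2542 0.0711] [0.5846 0.2578] 0.0447
ring 415 [ 0.5781 -0.1324  0.0788] encl [ 0.5778 -0.1334] 0.0339 zmed 0.07871739360873309
flange ((591.572509765625, -136.0701904296875), (185.83877563476562, 191.36270141601562), 5.45620059967041)
arbor rest ((589.5128784179688, 256.9563293457031), (72.047607421875, 70.21281433105469), 80.38412475585938)
drift rest ((476.5914001464844, 84.85673522949219), (70.27676391601562, 70.55288696289062), 18.575475692749023)
6 3 [0.0324 0.0325 0.0337]
9 38 [0.0368 0.0512 0.065 ]
12 48 [0.0621 0.0662 0.0685]
15 43 [0.062  0.0663 0.0708]
18 71 [0.0694 0.078  0.0815]
21 71 [0.0764 0.0788 0.0817]
24 87 [0.0756 0.0787 0.0814]
27 97 [0.0754 0.0784 0.0817]
30 106 [0.072  0.0784 0.0816]
33 88 [0.0653 0.069  0.0765]
36 140 [0.0615 0.0675 0.0711]
39 79 [0.0322 0.0563 0.0683]
board z -0.000391679875417994
side arbor top n 231 [0.5919 0.2591 0.1119] encl [0.5923 0.2581] 0.0138 z 0.11217704465543321
collar 339 [0.5906 0.265  0.0709] [0.5925 0.2541] 0.0286
ring 494 [ 0.5818 -0.1298  0.0784] encl [ 0.5823 -0.1327] 0.0362 zmed 0.07855158235373216
flange ((576.5914916992188, -127.56066131591797), (147.0362548828125, 159.40521240234375), 35.038089752197266)
arbor rest ((592.5903930664062, 257.90093994140625), (73.94135284423828, 71.0682601928711), 80.20475006103516)
drift rest ((479.82879638671875, 84.57860565185547), (70.860107421875, 74.61292266845703), 18.465848922729492)
6 5 [0.0554 0.0624 0.0679]
9 31 [0.0548 0.0615 0.0676]
12 39 [0.0559 0.0644 0.0679]
15 43 [0.0642 0.0682 0.0764]
18 121 [0.0671 0.0763 0.0804]
21 76 [0.0754 0.079  0.0808]
24 80 [0.077  0.079  0.0806]
27 89 [0.0767 0.0789 0.0809]
30 178 [0.0673 0.0769 0.0799]
33 120 [0.0659 0.0707 0.0786]
36 289 [0.0352 0.059  0.0692]
39 337 [0.0351 0.0509 0.0651]
42 30 [0.0378 0.0558 0.0672]
board z -0.000533651574970484
```

```bash
python3 -m creep '{"hand":[85,85,85,85,85],"delta_pos":[[0,0,0],[0,0,0],[0,0,0],[0,0,0],[0,0,0]],"turn":[-1,-1,-1,-1,-1]}' 60
python3 -m creep '{"hand":[85,85,85,85,85],"delta_pos":[[0,0,0],[0,0,0],[0,0,0],[0,0,0],[0,0,0]],"turn":[-1,-1,-1,-1,-1]}'
python3 -m creep '{"hand":[85,85,85,85,85],"delta_pos":[[0,0,0],[0,0,0],[0,0,0],[0,0,0],[0,0,0]],"turn":[-0.9,-0.9,-0.9,0,0]}'; python3 -c "
from h import *
s=env.get_state(); print(s['joint_pos'].round(3) if hasattr(s['joint_pos'],'round') else s['joint_pos']); print(rot(s['orientation']).as_matrix().round(4))"
```

```text
clock: 1.42
tcp_pos: [0.2572, -0.5143, 0.2423]
orientation: [0.0, 0.899, 0.437, -0.0]
wrist_force: [-0.2, 0.2, 0.1]
finger_gap: 0.0849
clock: 1.83
tcp_pos: [0.2572, -0.5143, 0.2423]
orientation: [0.0, 0.784, 0.621, 0.0]
wrist_force: [0.2, -0.2, 0.6]
finger_gap: 0.0851
clock: 2.25
tcp_pos: [0.2572, -0.5143, 0.2423]
orientation: [0.0, 0.707, 0.707, -0.0]
wrist_force: [1.2, -0.6, 0.3]
finger_gap: 0.0852
[-1.247  0.313  0.046  1.304  0.     0.325]
[[ 9.e-04  1.e+00  0.e+00]
 [ 1.e+00 -9.e-04 -1.e-04]
 [-1.e-04  0.e+00 -1.e+00]]
```

```bash
python3 -m creep '{"hand":[85,85,85,85,85],"delta_pos":[[0.044,0.019,0],[0.044,0.019,0],[0.044,0.019,0],[0.044,0.019,0],[0.044,0.019,0]],"turn":[0,0,0,0,0]}'
python3 -m creep '{"hand":[85,85,85,85,85],"delta_pos":[[0.044,0.019,0],[0.044,0.019,0],[0.044,0.019,0],[0.044,0.019,0],[0.044,0.019,0]],"turn":[0,0,0,0,0]}'
python3 -m creep '{"hand":[85,85,85,85,85],"delta_pos":[[0.044,0.019,0],[0.044,0.019,0],[0.044,0.019,0],[0.044,0.019,0],[0.044,0.019,0]],"turn":[0,0,0,0,0]}'
python3 -m creep '{"hand":[85,85,85,85,85],"delta_pos":[[0.044,0.019,0],[0.044,0.019,0],[0.044,0.019,0],[0.044,0.019,0],[0.044,0.019,0]],"turn":[0,0,0,0,0]}'
python3 -m creep '{"hand":[85,85,85,85,85],"delta_pos":[[0.044,0.019,0],[0.040,0.018,0],[0,0,0],[0,0,0],[0,0,0]],"turn":[0,0,0,0,0]}'
python3 - <<'E'
from h import *
d=env.read_camera("wrist"); print(env.get_state()['tcp_pos'],d["fx"],d["cx"],d["cy"],d["origin"],d["orientation"])
cv2.imwrite("pics/w1.png",d["pixels"][:,:,::-1])
for t in ["arbor_head","arbor_collar","rest_arbor"]: print(t,env.pinpoint("wrist",t))
E
```

```text
clock: 2.67
tcp_pos: [0.3333, -0.3367, 0.2423]
orientation: [0.0, 0.708, 0.706, 0.0]
wrist_force: [0.8, -0.5, 0.6]
finger_gap: 0.0849
clock: 3.08
tcp_pos: [0.4092, -0.1604, 0.2426]
orientation: [0.001, 0.708, 0.707, 0.0]
wrist_force: [1.1, 0.4, -0.2]
finger_gap: 0.0849
clock: 3.5
tcp_pos: [0.485, 0.016, 0.2426]
orientation: [0.0, 0.707, 0.707, 0.0]
wrist_force: [1.0, -1.4, -0.7]
finger_gap: 0.0846
clock: 3.92
tcp_pos: [0.5607, 0.1921, 0.2424]
orientation: [0.0, 0.707, 0.707, 0.0]
wrist_force: [1.2, -0.8, -0.1]
finger_gap: 0.0849
clock: 4.33
tcp_pos: [0.5894, 0.2572, 0.2418]
orientation: [-0.0, 0.707, 0.707, -0.001]
wrist_force: [-0.4, -1.0, 0.7]
finger_gap: 0.0848
[0.58942639 0.25656171 0.24218886] 371.64829954431775 322.4083671203591 238.5707584936276 [0.58975173 0.32853333 0.37470908] [ 1.39367352e-01  9.90239978e-01  7.86380597e-04 -9.53657813e-04]
arbor_head [{'location': [223.9, 321.6], 'score': 0.91}]
arbor_collar [{'location': [217.1, 320.6], 'score': 0.89}]
rest_arbor [{'location': [203.3, 324.1], 'score': 0.84}, {'location': [214.2, 320.3], 'score': 0.46}]
```

View pics/w1.png

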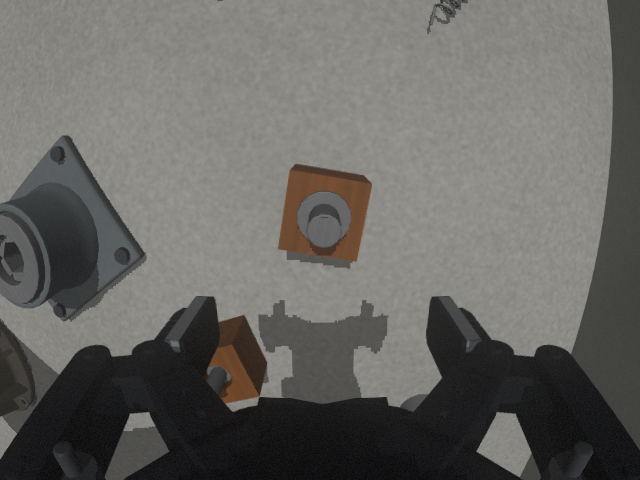

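The wrist view shows the arbor in its block at (323,220), centred between the open jaws. Next I'll turn that into a world position.

```bash
cat >> h.py <<'E'
def fray(d,u,v):
    x=(u-d["cx"])/d["fx"]; y=(v-d["cy"])/d["fy"]; th=np.hypot(x,y); s=np.tan(th)/np.maximum(th,1e-9)
    return np.stack([x*s,y*s,np.ones_like(x*s)],-1)
def fcloud(d):
    v,u=np.mgrid[0:480,0:640].astype(float); r=fray(d,u,v); z=d["depth"].astype(float)
    W=rot(d["orientation"]).apply((r*z[...,None]).reshape(-1,3)).reshape(480,640,3)+np.array(d["origin"]); W[z==0]=np.nan
    return W
def hit(d,u,v,z):
    r=rot(d["orientation"]).apply(fray(d,np.float64(u),np.float64(v))); o=np.array(d["origin"]); return o+r*(z-o[2])/r[2]
E
python3 - <<'E'
from h import *; from fit import sel
d=env.read_camera("wrist"); W=fcloud(d); np.save("w1.npy",W)
for t,z in (("arbor_head",0.092),("arbor_collar",0.065),("rest_arbor",0)):
    u=env.pinpoint("wrist",t)[0]["location"]; print(t,hit(d,u[1],u[0],z).round(4))
a=sel(W,(0.59,0.257),0.03,0.107,0.12); (e,r)=cv2.minEnclosingCircle(a[:,:2].astype(np.float32)); print(len(a),a.mean(0).round(4),np.round(e,4),r)
c=sel(W,(0.59,0.257),0.03,0.0685,0.08); (e,r)=cv2.minEnclosingCircle(c[:,:2].astype(np.float32)); print(len(c),c.mean(0).round(4),np.round(e,4),r)
b=sel(W,(0.59,0.257),0.06,0.06,0.0685); print(cv2.minAreaRect((b[:,:2]*1000).astype(np.float32)))
E
```

```text
arbor_head [0.5871 0.2598 0.092 ]
arbor_collar [0.587  0.2574 0.065 ]
rest_arbor [0.5894 0.2631 0.    ]
975 [0.5902 0.2606 0.114 ] [0.5903 0.2599] 0.013324507512152195
1126 [0.5902 0.267  0.0725] [0.5947 0.2612] 0.027808446437120438
((590.2703857421875, 259.5492858886719), (71.00294494628906, 70.7517318725586), 80.4157485961914)
```

```bash
python3 -m creep '{"hand":[70,70,70,70,70],"delta_pos":[[0.0025,0,0.02],[0,0,0.03],[0,0,0.03],[0,0,0.03],[0,0,0.02]],"turn":[0,0,0,0,0]}'
python3 -m creep '{"hand":[70,70,70,70,70],"delta_pos":[[0,0,0.02],[0,0,0.02],[0,0,0.013],[0,0,0.01],[0,0,0]],"turn":[0,0,0,0,0]}'
python3 - <<'E'
from h import *
d=env.read_camera("wrist"); s=env.get_state(); print(s['tcp_pos'],s['wrist_force'],s['finger_gap'])
cv2.imwrite("pics/w2.png",d["pixels"][:,:,::-1])
E
```

```text
clock: 5.15
tcp_pos: [0.5888, 0.2587, 0.1361]
orientation: [-0.0, 0.707, 0.707, -0.001]
wrist_force: [0.3, -0.1, -0.1]
finger_gap: 0.0701
clock: 5.57
tcp_pos: [0.5888, 0.2588, 0.0862]
orientation: [-0.001, 0.707, 0.707, -0.001]
wrist_force: [-0.3, -0.1, -0.7]
finger_gap: 0.0702
[0.58946067 0.25904944 0.08735826] [ 0.23025082 -1.30986396  0.77820514] 0.07016925288337823
```

View pics/w2.png

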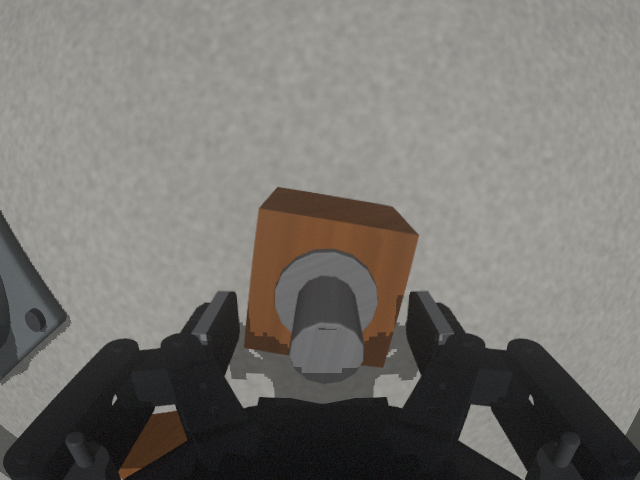

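The arbor's head stands between the pads (head top at (325,348), collar at (325,295)), so I'll close on it.

```bash
python3 -m creep '{"hand":[30,22,15,15,15],"delta_pos":[[0,0,0],[0,0,0],[0,0,0],[0,0,0],[0,0,0]],"turn":[0,0,0,0,0]}' 50
python3 -m creep '{"hand":[15,15,15,15,15],"delta_pos":[[0,0,0],[0,0,0],[0,0,0],[0,0,0],[0,0,0]],"turn":[0,0,0,0,0]}'
python3 - <<'E'
from h import *
d=env.read_camera("wrist"); s=env.get_state(); print(s['tcp_pos'],s['wrist_force'],s['ft_torque'],s['finger_gap'])
cv2.imwrite("pics/w3.png",d["pixels"][:,:,::-1])
E
```

```text
clock: 6.03
tcp_pos: [0.5905, 0.2596, 0.089]
orientation: [0.0, 0.707, 0.708, 0.001]
wrist_force: [-0.9, -0.2, 3.9]
finger_gap: 0.0249
clock: 6.45
tcp_pos: [0.5905, 0.2596, 0.089]
orientation: [0.0, 0.707, 0.708, 0.001]
wrist_force: [-0.8, -0.0, 6.2]
finger_gap: 0.0249
[0.59046829 0.25955503 0.08903514] [-0.31112134 -0.16434311  4.26222767] [-0.00911529  0.16215981  0.04153424] 0.024632969224517964
```

View pics/w3.png

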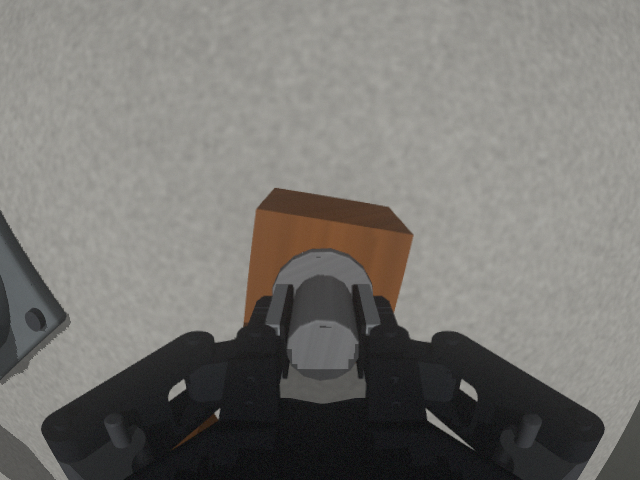

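Gripped at 24.9 mm. The fingers swung forward and are lightly on the collar (about 4 N upward), which is acceptable. Lifting straight up.

```bash
python3 -m creep '{"hand":[15,15,15,15,15],"delta_pos":[[0,0,-0.005],[0,0,-0.01],[0,0,-0.015],[0,0,-0.015],[0,0,-0.015]],"turn":[0,0,0,0,0]}'
python3 -m creep '{"hand":[15,15,15,15,15],"delta_pos":[[0,0,-0.03],[0,0,-0.03],[0,0,-0.03],[0,0,-0.02],[0,0,0]],"turn":[0,0,0,0,0]}'
python3 -m creep '{"hand":[15,15,15,15,15],"delta_pos":[[0,0,-0.01],[0,0,-0.005],[0,0,0],[0,0,0],[0,0,0]],"turn":[0,0,0,0,0]}'
python3 - <<'E'
from h import *
d=env.read_camera("wrist"); s=env.get_state(); print(s['tcp_pos'],s['wrist_force'],s['ft_torque'],s['finger_gap'])
np.save("w4.npy",fcloud(d))
cv2.imwrite("pics/w4.png",d["pixels"][:,:,::-1])
d=env.read_camera("side"); cv2.imwrite("pics/s4.png",d["pixels"][:,:,::-1])
E
```

```text
clock: 6.92
tcp_pos: [0.5892, 0.2591, 0.1359]
orientation: [-0.0, 0.707, 0.708, -0.001]
wrist_force: [0.4, -0.7, -3.9]
finger_gap: 0.0246
clock: 7.33
tcp_pos: [0.5914, 0.2598, 0.2282]
orientation: [0.002, 0.707, 0.708, 0.003]
wrist_force: [0.8, 1.1, -3.0]
finger_gap: 0.0247
clock: 7.75
tcp_pos: [0.5894, 0.2592, 0.2346]
orientation: [-0.0, 0.707, 0.708, -0.001]
wrist_force: [-0.6, -0.3, -3.9]
finger_gap: 0.0247
[0.58937543 0.25918524 0.23469226] [ 0.56283261 -0.82026837 -3.75537522] [ 0.03506811 -0.02880658 -0.02230204] 0.025016841977637438
```

View pics/w4.png

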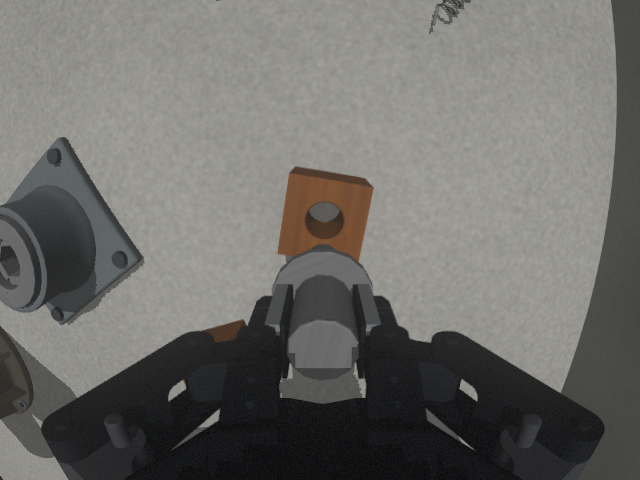

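View pics/s4.png

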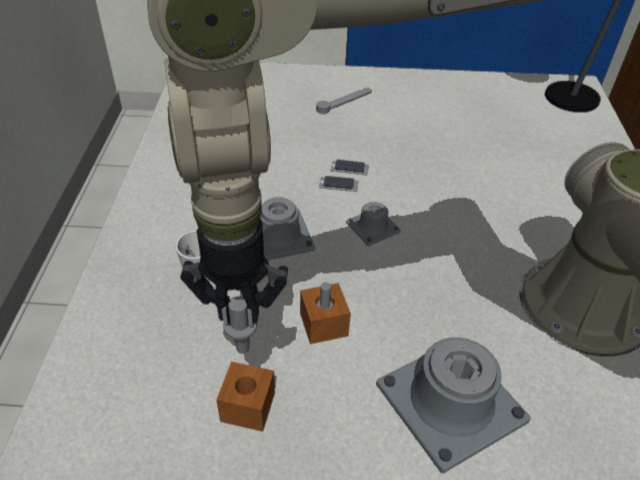

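The arbor is lifted and hangs upright at side (240,320), and the rest hole is empty. The drift at (325,295) hasn't moved. Carrying it to the socket.

```bash
python3 -m creep '{"hand":[15,15,15,15,15],"delta_pos":[[-0.02,-0.001,0],[-0.035,-0.001,0],[-0.045,-0.001,0],[-0.045,-0.001,0],[-0.045,-0.001,0]],"turn":[0,0,0,0,0]}'
python3 -m creep '{"hand":[15,15,15,15,15],"delta_pos":[[-0.045,-0.001,0],[-0.045,-0.001,0],[-0.045,-0.001,0],[-0.045,-0.001,0],[-0.04,-0.001,0]],"turn":[0,0,0,0,0]}'
python3 -m creep '{"hand":[15,15,15,15,15],"delta_pos":[[-0.035,-0.001,0],[-0.025,-0.001,0],[-0.0175,-0.001,0],[0,0,0],[0,0,0]],"turn":[0,0,0,0,0]}'
python3 - <<'E'
from h import *; from fit import sel
d=env.read_camera("wrist"); s=env.get_state(); print(s['tcp_pos'],s['wrist_force'],s['ft_torque'],s['finger_gap'],d["origin"],d["orientation"])
W=fcloud(d); np.save("w5.npy",W)
cv2.imwrite("pics/w5.png",d["pixels"][:,:,::-1])
for x in env.pinpoint("wrist","mouth"): u=x["location"]; print(x["score"],u,hit(d,u[1],u[0],0.075).round(4))
m=sel(W,(0.58,-0.132),0.038,0.0755,0.086); (e,r)=cv2.minEnclosingCircle(m[:,:2].astype(np.float32)); print(len(m),m.mean(0).round(4),np.round(e,4),r,np.median(m[:,2]))
E
```

```text
clock: 8.27
tcp_pos: [0.5854, 0.1056, 0.2355]
orientation: [0.0, 0.706, 0.708, -0.0]
wrist_force: [0.6, 0.9, -2.9]
finger_gap: 0.0244
clock: 8.68
tcp_pos: [0.5815, -0.0714, 0.2358]
orientation: [0.0, 0.707, 0.707, -0.0]
wrist_force: [0.3, 0.6, -1.9]
finger_gap: 0.0249
clock: 9.1
tcp_pos: [0.5795, -0.1313, 0.2356]
orientation: [-0.0, 0.707, 0.707, 0.0]
wrist_force: [-0.0, 0.7, -3.5]
finger_gap: 0.0248
[ 0.57961752 -0.13039424  0.23572375] [ 0.79259707  1.11857224 -2.93956796] [ 0.03612648 -0.01390535 -0.04668841] 0.024878755752541816 [ 0.57981196 -0.06007744  0.36867724] [ 1.38696460e-01  9.90334632e-01  2.97377523e-04 -7.21406213e-04]
0.98 [258.7, 131.4] [ 0.4036 -0.1634  0.075 ]
0.65 [224.9, 324.7] [ 0.5813 -0.1324  0.075 ]
3088 [ 0.5794 -0.1244  0.0806] [ 0.5797 -0.1302] 0.03389633819460869 0.08065057925705996
```

View pics/w5.png

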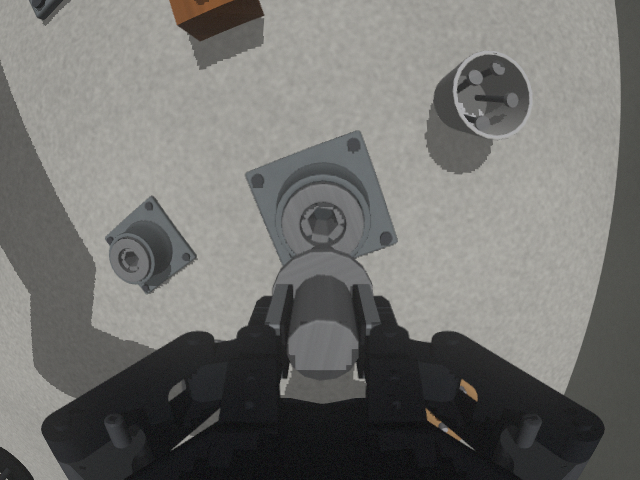

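The wrist view shows the middle socket's ring centred at (323,222), directly ahead of and below the held arbor. The arbor's outline in the grip hasn't changed since the rest. I'll do one quick boundary fit to check alignment.

```bash
python3 - <<'E'
from h import *; from fit import sel
from scipy.optimize import least_squares
W=np.load("w5.npy"); m=sel(W,(0.58,-0.132),0.04,0.0765,0.086)
def edge(m,c,rmin=0.0):
    a=np.arctan2(m[:,1]-c[1],m[:,0]-c[0]); r=np.hypot(m[:,0]-c[0],m[:,1]-c[1]); E=[];I=[]
    for k in np.arange(-np.pi,np.pi,np.pi/24):
        s=(a>=k)&(a<k+np.pi/24)
        if s.sum()>5: E.append(m[s][r[s].argmax(),:2]); I.append(m[s][r[s].argmin(),:2])
    return np.array(E),np.array(I)
E,I=edge(m,(0.5797,-0.1302))
for nm,q in (("outer",E),("inner",I)):
    f=least_squares(lambda p:np.hypot(q[:,0]-p[0],q[:,1]-p[1])-p[2],[0.58,-0.131,0.03],loss="soft_l1",f_scale=0.001); print(nm,len(q),f.x.round(4))
E2=E[E[:,1]>-0.135]; q=E2
f=least_squares(lambda p:np.hypot(q[:,0]-p[0],q[:,1]-p[1])-0.0335,[0.58,-0.131]); print("outer far half",f.x.round(4))
# arbor in the rest from w1, same edge method
W=np.load("w1.npy"); m=sel(W,(0.59,0.26),0.02,0.107,0.12); E,I=edge(m,(0.5903,0.26)); q=E
f=least_squares(lambda p:np.hypot(q[:,0]-p[0],q[:,1]-p[1])-p[2],[0.59,0.26,0.013]); print("head",f.x.round(4))
# rest hole from w4
W=np.load("w4.npy"); b=sel(W,(0.59,0.26),0.06,0.06,0.07); 
r=np.hypot(b[:,0]-0.59,b[:,1]-0.26); E,I=edge(b,(0.59,0.26)); q=I[I[:,1]>0.255]
f=least_squares(lambda p:np.hypot(q[:,0]-p[0],q[:,1]-p[1])-0.016,[0.59,0.26]); print("hole",f.x.round(4))
# held arbor: head top in w4,w5
for n,c,z in (("w4",(0.5895,0.2595),0.235),("w5",(0.5795,-0.131),0.235)):
    W=np.load(n+".npy"); h=sel(W,c,0.03,z-0.03,z+0.06)
    hist=np.histogram(h[:,2],bins=np.arange(z-0.03,z+0.06,0.003)); print(n,[(round(b,3),int(k)) for k,b in zip(*hist)])
E
```

```text
outer 42 [ 0.5795 -0.1304  0.033 ]
inner 42 [ 0.5795 -0.1306  0.0184]
outer far half [ 0.5795 -0.1311]
head [0.5903 0.26   0.0126]
hole [0.5902 0.2597]
w4 [(np.float64(0.205), 0), (np.float64(0.208), 0), (np.float64(0.211), 62), (np.float64(0.214), 347), (np.float64(0.217), 2119), (np.float64(0.22), 137), (np.float64(0.223), 141), (np.float64(0.226), 194), (np.float64(0.229), 271), (np.float64(0.232), 392), (np.float64(0.235), 408), (np.float64(0.238), 426), (np.float64(0.241), 454), (np.float64(0.244), 490), (np.float64(0.247), 532), (np.float64(0.25), 581), (np.float64(0.253), 550), (np.float64(0.256), 763), (np.float64(0.259), 3610), (np.float64(0.262), 753), (np.float64(0.265), 284), (np.float64(0.268), 558), (np.float64(0.271), 658), (np.float64(0.274), 515), (np.float64(0.277), 592), (np.float64(0.28), 491), (np.float64(0.283), 98), (np.float64(0.286), 22), (np.float64(0.289), 323)]
w5 [(np.float64(0.205), 0), (np.float64(0.208), 0), (np.float64(0.211), 14), (np.float64(0.214), 169), (np.float64(0.217), 2220), (np.float64(0.22), 219), (np.float64(0.223), 140), (np.float64(0.226), 169), (np.float64(0.229), 227), (np.float64(0.232), 354), (np.float64(0.235), 415), (np.float64(0.238), 428), (np.float64(0.241), 436), (np.float64(0.244), 497), (np.float64(0.247), 503), (np.float64(0.25), 557), (np.float64(0.253), 575), (np.float64(0.256), 525), (np.float64(0.259), 3769), (np.float64(0.262), 944), (np.float64(0.265), 243), (np.float64(0.268), 458), (np.float64(0.271), 695), (np.float64(0.274), 515), (np.float64(0.277), 541), (np.float64(0.28), 578), (np.float64(0.283), 241), (np.float64(0.286), 17), (np.float64(0.289), 161)]
```

```bash
python3 -m creep '{"hand":[15,15,15,15,15],"delta_pos":[[0,0,0.015],[0,0,0.025],[0,0,0.025],[0,0,0.015],[0,0,0.005]],"turn":[0,0,0,0,0]}'
python3 -m creep '{"hand":[15,15,15,15,15],"delta_pos":[[0,0,0.008],[0,0,0.008],[0,0,0.008],[0,0,0.006],[0,0,0.003]],"turn":[0,0,0,0,0]}'
```

```text
clock: 9.62
tcp_pos: [0.5786, -0.1286, 0.1655]
orientation: [-0.002, 0.706, 0.708, -0.001]
wrist_force: [-0.9, -0.1, -3.2]
finger_gap: 0.0248
clock: 10.03
tcp_pos: [0.5798, -0.1306, 0.141]
orientation: [-0.0, 0.707, 0.708, -0.0]
wrist_force: [-0.5, 0.4, -3.1]
finger_gap: 0.0249
```

```bash
python3 -m creep '{"hand":[15,15,15,15,15],"delta_pos":[[0,0,0.004],[0,0,0.004],[0,0,0.004],[0,0,0.002],[0,0,0]],"turn":[0,0,0,0,0]}'
```

```text
clock: 10.45
tcp_pos: [0.5797, -0.1307, 0.1299]
orientation: [-0.0, 0.707, 0.708, -0.0]
wrist_force: [0.4, -0.0, -3.4]
finger_gap: 0.0246
```

```bash
python3 -m creep '{"hand":[15,15,15,15,15],"delta_pos":[[0,0,0.002],[0,0,0.002],[0,0,0.002],[0,0,0],[0,0,0]],"turn":[0,0,0,0,0]}'
```

```text
clock: 10.87
tcp_pos: [0.5799, -0.1307, 0.1254]
orientation: [-0.0, 0.707, 0.708, -0.0]
wrist_force: [-0.3, -0.5, -2.0]
finger_gap: 0.0247
```

```bash
python3 -m creep '{"hand":[15,15,15,15,15],"delta_pos":[[0,0,0.001],[0,0,0.001],[0,0,0.001],[0,0,0],[0,0,0]],"turn":[0,0,0,0,0]}'; python3 -c "
from h import *
s=env.get_state(); print(s['tcp_pos'],s['wrist_force'],s['ft_torque'])"
```

```text
clock: 11.28
tcp_pos: [0.5799, -0.1307, 0.123]
orientation: [-0.0, 0.707, 0.708, -0.0]
wrist_force: [-0.3, 0.2, -2.5]
finger_gap: 0.0251
[ 0.57986014 -0.13066912  0.12299996] [-0.34085491  0.22675155 -2.5041351 ] [ 0.01809554  0.00498205 -0.02032996]
```

```bash
python3 -m creep '{"hand":[15,15,15,15,15],"delta_pos":[[0,0,0.001],[0,0,0.001],[0,0,0.001],[0,0,0],[0,0,0]],"turn":[0,0,0,0,0]}'; python3 -c "
from h import *
s=env.get_state(); print(s['tcp_pos'],s['wrist_force'],s['ft_torque'])"
```

```text
clock: 11.7
tcp_pos: [0.5799, -0.1307, 0.1206]
orientation: [-0.0, 0.707, 0.708, -0.0]
wrist_force: [0.8, 0.4, -3.1]
finger_gap: 0.025
[ 0.5798524  -0.13067687  0.12060482] [ 0.847417    0.44747715 -3.0937773 ] [0.02466069 0.03223606 0.05204833]
```

No contact yet; the expected height is TCP 0.109–0.114.

```bash
python3 -m creep '{"hand":[15,15,15,15,15],"delta_pos":[[0,0,0.0015],[0,0,0.0015],[0,0,0.001],[0,0,0],[0,0,0]],"turn":[0,0,0,0,0]}'
```

```text
clock: 12.12
tcp_pos: [0.5798, -0.1307, 0.1174]
orientation: [-0.0, 0.707, 0.708, -0.0]
wrist_force: [-0.0, -0.2, -2.4]
finger_gap: 0.0248
```

```bash
python3 -m creep '{"hand":[15,15,15,15,15],"delta_pos":[[0,0,0.001],[0,0,0.001],[0,0,0],[0,0,0],[0,0,0]],"turn":[0,0,0,0,0]}'
```

```text
clock: 12.53
tcp_pos: [0.5798, -0.1307, 0.1158]
orientation: [-0.0, 0.707, 0.708, -0.0]
wrist_force: [-0.6, -0.5, -2.5]
finger_gap: 0.0246
```

```bash
python3 -m creep '{"hand":[15,15,15,15,15],"delta_pos":[[0,0,0.001],[0,0,0.0005],[0,0,0],[0,0,0],[0,0,0]],"turn":[0,0,0,0,0]}'
```

```text
clock: 12.95
tcp_pos: [0.5798, -0.1307, 0.1146]
orientation: [-0.0, 0.707, 0.708, -0.0]
wrist_force: [-0.6, -1.5, -2.7]
finger_gap: 0.0251
```

```bash
python3 -m creep '{"hand":[15,15,15,15,15],"delta_pos":[[0,0,0.0005],[0,0,0.0005],[0,0,0],[0,0,0],[0,0,0]],"turn":[0,0,0,0,0]}'
```

```text
clock: 13.37
tcp_pos: [0.5799, -0.1307, 0.1139]
orientation: [0.0, 0.707, 0.708, -0.0]
wrist_force: [-1.2, -0.5, -2.5]
finger_gap: 0.0249
```

```bash
python3 -m creep '{"hand":[15,15,15,15,15],"delta_pos":[[0,0,0.0005],[0,0,0.0005],[0,0,0],[0,0,0],[0,0,0]],"turn":[0,0,0,0,0]}'
```

```text
clock: 13.78
tcp_pos: [0.5799, -0.1307, 0.1131]
orientation: [0.0, 0.707, 0.708, -0.0]
wrist_force: [-0.9, -1.5, -1.9]
finger_gap: 0.0248
```

```bash
python3 -m creep '{"hand":[15,15,15,15,15],"delta_pos":[[0,0,0.0005],[0,0,0.0005],[0,0,0],[0,0,0],[0,0,0]],"turn":[0,0,0,0,0]}'
```

```text
clock: 14.2
tcp_pos: [0.5799, -0.1307, 0.1123]
orientation: [0.0, 0.707, 0.708, -0.0]
wrist_force: [-2.3, -0.8, -1.6]
finger_gap: 0.0244
```

```bash
python3 -m creep '{"hand":[15,15,15,15,15],"delta_pos":[[0,-0.0005,0.0005],[0,0,0.0003],[0,0,0],[0,0,0],[0,0,0]],"turn":[0,0,0,0,0]}'; python3 -c "
from h import *
s=env.get_state(); print(s['tcp_pos'],s['wrist_force'],s['ft_torque'])"
```

```text
clock: 14.62
tcp_pos: [0.5798, -0.1308, 0.1118]
orientation: [0.0, 0.707, 0.708, 0.0]
wrist_force: [-1.4, -0.7, 0.3]
finger_gap: 0.025
[ 0.57975034 -0.13077244  0.11176069] [-1.38100925 -0.70556739  0.30234509] [-0.30370579  0.2764384   0.04139835]
```

```bash
python3 -m creep '{"hand":[15,15,15,15,15],"delta_pos":[[0,0,0.0005],[0,0,0],[0,0,0],[0,0,0],[0,0,0]],"turn":[0,0,0,0,0]}'; python3 -c "
from h import *
s=env.get_state(); print(s['tcp_pos'],s['wrist_force'],s['ft_torque'])"
```

```text
clock: 15.03
tcp_pos: [0.5797, -0.1308, 0.1114]
orientation: [0.0, 0.707, 0.708, 0.0]
wrist_force: [-0.5, -1.3, -0.0]
finger_gap: 0.0249
[ 0.57974171 -0.13076832  0.11136915] [-0.4502489  -1.32210319 -0.03982693] [-0.30875386  0.27238349  0.03650967]
```

```bash
python3 -m creep '{"hand":[15,15,15,15,15],"delta_pos":[[0,0,0.0005],[0,0,0.0003],[0,0,0],[0,0,0],[0,0,0]],"turn":[0,0,0,0,0]}'; python3 -c "
from h import *
s=env.get_state(); print(s['tcp_pos'],s['wrist_force'],s['ft_torque'])"
```

```text
clock: 15.45
tcp_pos: [0.5797, -0.1307, 0.1107]
orientation: [0.0, 0.707, 0.708, 0.0]
wrist_force: [-0.9, -1.4, 1.4]
finger_gap: 0.0252
[ 0.57969245 -0.1307384   0.11073786] [-0.94283921 -1.36068838  1.44991336] [-0.32801463  0.27200503 -0.00659697]
```

```bash
python3 -m creep '{"hand":[27,30,34,40,46],"delta_pos":[[0,0,0],[0,0,0],[0,0,0],[0,0,0],[0,0,0]],"turn":[0,0,0,0,0]}'; python3 - <<'E'
from h import *
s=env.get_state(); print(s['tcp_pos'],s['wrist_force'],s['ft_torque'])
d=env.read_camera("wrist"); cv2.imwrite("pics/w6.png",d["pixels"][:,:,::-1]); np.save("w6.npy",fcloud(d))
d=env.read_camera("side"); cv2.imwrite("pics/s6.png",d["pixels"][:,:,::-1]); np.save("s6.npy",cloud(d))
E
```

```text
clock: 15.87
tcp_pos: [0.5796, -0.1306, 0.1106]
orientation: [0.0, 0.707, 0.708, 0.0]
wrist_force: [0.2, 0.3, -0.2]
finger_gap: 0.0459
[ 0.57961483 -0.13057181  0.11060143] [ 0.2268541   0.25866698 -0.16486265] [ 0.00502345  0.00650531 -0.00754606]
```

View pics/w6.png

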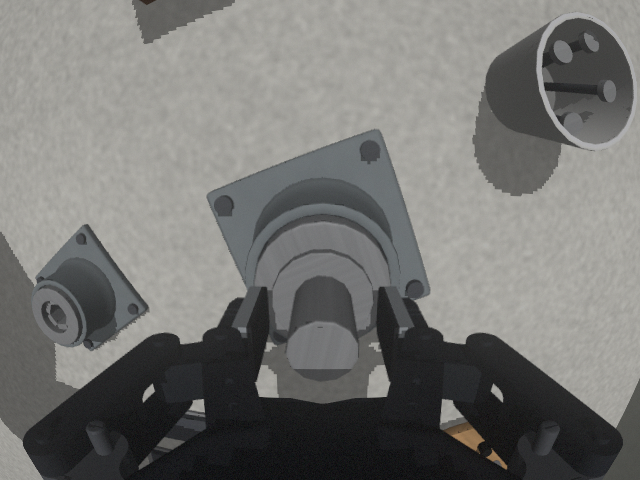

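View pics/s6.png

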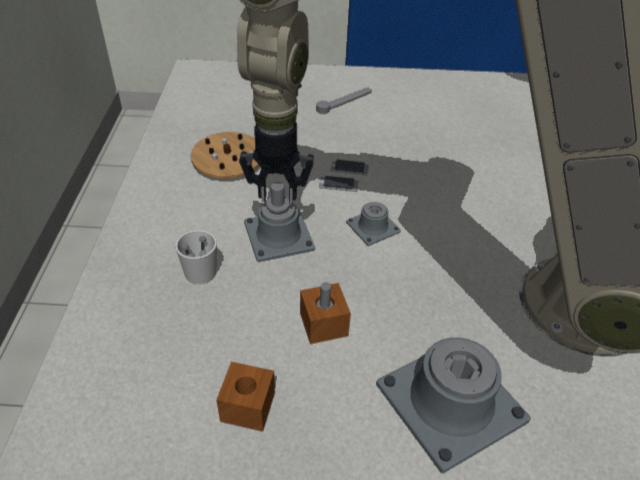

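The arbor stands upright and free in the socket, at wrist (323,320) and side (278,195). Its collar is clear of the ring and the wrist force is near zero. Raising, then closing the fingers for tapping.

```bash
python3 -m creep '{"hand":[46,46,46,46,46],"delta_pos":[[0,0,-0.01],[0,0,-0.025],[0,0,-0.03],[0,0,-0.025],[0,0,-0.01]],"turn":[0,0,0,0,0]}'
python3 -m creep '{"hand":[0,0,0,0,0],"delta_pos":[[0,0,0],[0,0,0],[0,0,0],[0,0,0],[0,0,0]],"turn":[0,0,0,0,0]}'
python3 - <<'E'
from h import *; from fit import sel
s=env.get_state(); print(s['tcp_pos'],s['wrist_force'],s['finger_gap'])
d=env.read_camera("wrist"); cv2.imwrite("pics/w7.png",d["pixels"][:,:,::-1]); W=fcloud(d)
h=sel(W,(0.58,-0.13),0.03,0.115,0.15); print(len(h)); 
h=h[h[:,2]>np.percentile(h[:,2],98)-0.006] if len(h) else h
(e,r)=cv2.minEnclosingCircle(h[:,:2].astype(np.float32)); print("top",np.median(h[:,2]),h.mean(0).round(4),np.round(e,4),r)
for z0,z1 in ((0.0765,0.084),(0.086,0.1)):
    c=sel(W,(0.58,-0.13),0.035,z0,z1); print(z0,len(c),np.median(c[:,2]) if len(c) else 0)
    if len(c): print(cv2.minEnclosingCircle(c[:,:2].astype(np.float32)))
E
```

```text
clock: 16.38
tcp_pos: [0.581, -0.1312, 0.1944]
orientation: [0.002, 0.707, 0.708, 0.001]
wrist_force: [0.6, 0.7, 0.6]
finger_gap: 0.0461
clock: 16.8
tcp_pos: [0.5788, -0.1304, 0.1892]
orientation: [-0.001, 0.707, 0.708, -0.001]
wrist_force: [0.6, -0.6, 0.5]
finger_gap: -0.0002
[ 0.57879917 -0.13041368  0.18920983] [ 0.64800779 -0.60389389  0.49478528] -0.0002498642036021877
1865
top 0.13598636067396527 [ 0.5796 -0.1284  0.1359] [ 0.5795 -0.1304] 0.013048741035163403
0.0765 3045 0.08067671363876061
((0.5795414447784424, -0.13073855638504028), 0.033570874482393265)
0.086 1921 0.09405987956036296
((0.5795628428459167, -0.13045752048492432), 0.02310621738433838)
```

View pics/w7.png

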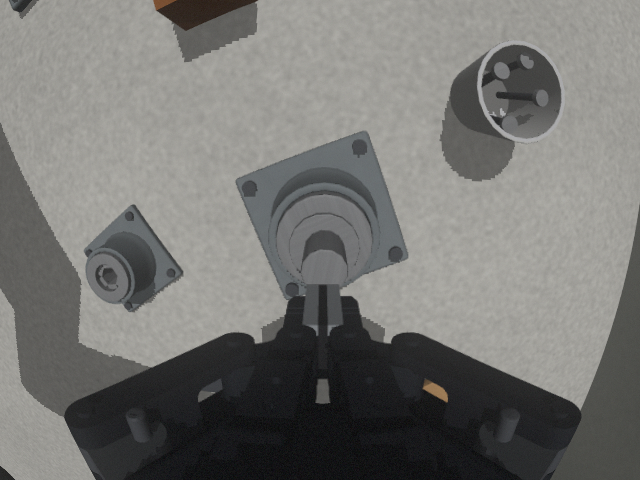

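The released arbor is centred on the ring to within 0.5 mm. Its top is at about 0.135, and the collar underside is about 7 mm above the ring. The closed fingers sit right over the axis, so I'm approaching gently.

```bash
python3 -m creep '{"hand":[0,0,0,0,0],"delta_pos":[[0,0,0.01],[0,0,0.015],[0,0,0.013],[0,0,0.006],[0,0,0.002]],"turn":[0,0,0,0,0]}'
python3 -m creep '{"hand":[0,0,0,0,0],"delta_pos":[[0,0,0],[0,0,0],[0,0,0],[0,0,0],[0,0,0]],"turn":[0,0,0,0,0]}'
```

```text
clock: 17.27
tcp_pos: [0.5785, -0.1303, 0.1519]
orientation: [-0.001, 0.707, 0.708, -0.001]
wrist_force: [-0.6, 0.5, 0.6]
finger_gap: -0.0
clock: 17.68
tcp_pos: [0.5799, -0.1308, 0.1544]
orientation: [0.001, 0.707, 0.708, 0.0]
wrist_force: [0.2, 0.2, 0.3]
finger_gap: 0.0001
```

```bash
python3 -m creep '{"hand":[0,0,0,0,0],"delta_pos":[[0,0,0.002],[0,0,0.002],[0,0,0.002],[0,0,0.001],[0,0,0]],"turn":[0,0,0,0,0]}'
```

```text
clock: 18.1
tcp_pos: [0.5793, -0.1306, 0.1478]
orientation: [-0.0, 0.707, 0.708, -0.0]
wrist_force: [0.0, 0.1, -0.1]
finger_gap: 0.0001
```

```bash
python3 -m creep '{"hand":[0,0,0,0,0],"delta_pos":[[0,0,0.001],[0,0,0.001],[0,0,0.001],[0,0,0],[0,0,0]],"turn":[0,0,0,0,0]}'
```

```text
clock: 18.52
tcp_pos: [0.5795, -0.1307, 0.1458]
orientation: [0.0, 0.707, 0.708, -0.0]
wrist_force: [0.1, 0.2, -0.9]
finger_gap: -0.0
```

```bash
python3 -m creep '{"hand":[0,0,0,0,0],"delta_pos":[[0,0,0.001],[0,0,0.001],[0,0,0],[0,0,0],[0,0,0]],"turn":[0,0,0,0,0]}'
```

```text
clock: 18.93
tcp_pos: [0.5797, -0.1308, 0.1444]
orientation: [0.0, 0.707, 0.708, 0.0]
wrist_force: [-0.0, 0.6, 2.2]
finger_gap: -0.0002
```

Contact with the flat top. Pushing in small steps.

```bash
python3 -m creep '{"hand":[0,0,0,0,0],"delta_pos":[[0,0,0.0005],[0,0,0.0005],[0,0,0.0005],[0,0,0],[0,0,0]],"turn":[0,0,0,0,0]}'
```

```text
clock: 19.35
tcp_pos: [0.5797, -0.1308, 0.1433]
orientation: [0.0, 0.707, 0.708, 0.0]
wrist_force: [-0.1, -1.1, 4.0]
finger_gap: -0.0002
```

```bash
python3 -m creep '{"hand":[0,0,0,0,0],"delta_pos":[[0,0,0.0005],[0,0,0.0005],[0,0,0.0005],[0,0,0],[0,0,0]],"turn":[0,0,0,0,0]}'
```

```text
clock: 19.77
tcp_pos: [0.5797, -0.1308, 0.1421]
orientation: [0.0, 0.707, 0.708, 0.0]
wrist_force: [-0.1, -0.2, 4.9]
finger_gap: 0.0002
```

```bash
python3 -m creep '{"hand":[0,0,0,0,0],"delta_pos":[[0,0,0.0005],[0,0,0.0005],[0,0,0.0005],[0,0,0],[0,0,0]],"turn":[0,0,0,0,0]}'
```

```text
clock: 20.18
tcp_pos: [0.5798, -0.1308, 0.1411]
orientation: [0.0, 0.707, 0.708, 0.0]
wrist_force: [-0.1, 1.2, 6.6]
finger_gap: -0.0
```

```bash
python3 -m creep '{"hand":[0,0,0,0,0],"delta_pos":[[0,0,0.0005],[0,0,0.0005],[0,0,0.0005],[0,0,0],[0,0,0]],"turn":[0,0,0,0,0]}'
```

```text
clock: 20.6
tcp_pos: [0.5799, -0.1308, 0.1402]
orientation: [0.001, 0.707, 0.708, 0.0]
wrist_force: [-0.6, 1.0, 8.1]
finger_gap: -0.0001
```

```bash
python3 -m creep '{"hand":[0,0,0,0,0],"delta_pos":[[0,0,0.0005],[0,0,0.0005],[0,0,0.0005],[0,0,0],[0,0,0]],"turn":[0,0,0,0,0]}'
```

```text
clock: 21.02
tcp_pos: [0.58, -0.1308, 0.1393]
orientation: [0.001, 0.707, 0.708, 0.0]
wrist_force: [-1.1, 0.8, 8.9]
finger_gap: 0.0
```

```bash
python3 -m creep '{"hand":[0,0,0,0,0],"delta_pos":[[0,0,0.0005],[0,0,0.0005],[0,0,0],[0,0,0],[0,0,0]],"turn":[0,0,0,0,0]}'
```

```text
clock: 21.43
tcp_pos: [0.5801, -0.1309, 0.1386]
orientation: [0.001, 0.707, 0.708, 0.0]
wrist_force: [-1.1, 0.6, 10.3]
finger_gap: 0.0001
```

```bash
python3 -m creep '{"hand":[0,0,0,0,0],"delta_pos":[[0,0,0.0005],[0,0,0.0005],[0,0,0],[0,0,0],[0,0,0]],"turn":[0,0,0,0,0]}'
```

```text
clock: 21.85
tcp_pos: [0.5801, -0.1309, 0.1385]
orientation: [0.001, 0.707, 0.708, 0.0]
wrist_force: [-2.4, 0.1, 13.2]
finger_gap: 0.0001
```

```bash
python3 -m creep '{"hand":[0,0,0,0,0],"delta_pos":[[0,0,0.0005],[0,0,0.0005],[0,0,0],[0,0,0],[0,0,0]],"turn":[0,0,0,0,0]}'
```

```text
clock: 22.27
tcp_pos: [0.5801, -0.1309, 0.1384]
orientation: [0.001, 0.707, 0.708, 0.001]
wrist_force: [-4.1, 1.0, 17.2]
finger_gap: -0.0005
```

```bash
python3 -m creep '{"hand":[0,0,0,0,0],"delta_pos":[[0,0,0.0005],[0,0,0.0003],[0,0,0],[0,0,0],[0,0,0]],"turn":[0,0,0,0,0]}'
```

```text
clock: 22.68
tcp_pos: [0.5801, -0.1309, 0.1384]
orientation: [0.002, 0.707, 0.708, 0.001]
wrist_force: [-5.4, 2.5, 21.1]
finger_gap: 0.0001
```

The force now rises steeply with no further travel (TCP stuck at 0.1384, 21 N). A slight increase to confirm.

```bash
python3 -m creep '{"hand":[0,0,0,0,0],"delta_pos":[[0,0,0.0004],[0,0,0],[0,0,0],[0,0,0],[0,0,0]],"turn":[0,0,0,0,0]}'
```

```text
clock: 23.1
tcp_pos: [0.5801, -0.1309, 0.1384]
orientation: [0.002, 0.707, 0.708, 0.001]
wrist_force: [-6.6, 1.3, 22.0]
finger_gap: -0.0001
```

Down firmly at 22 N without movement. Backing straight off, then checking.

```bash
python3 -m creep '{"hand":[0,0,0,0,0],"delta_pos":[[0,0,-0.002],[0,0,-0.003],[0,0,-0.005],[0,0,-0.02],[0,0,-0.03]],"turn":[0,0,0,0,0]}'
python3 -m creep '{"hand":[0,0,0,0,0],"delta_pos":[[0,0,-0.03],[0,0,-0.02],[0,0,-0.01],[0,0,0],[0,0,0]],"turn":[0,0,0,0,0]}'
python3 - <<'E'
from h import *; from fit import sel
s=env.get_state(); print(s['tcp_pos'],s['wrist_force'],s['finger_gap'])
d=env.read_camera("wrist"); cv2.imwrite("pics/w8.png",d["pixels"][:,:,::-1]); W=fcloud(d)
h=sel(W,(0.58,-0.13),0.02,0.12,0.15); print("top",len(h),np.median(h[h[:,2]>0.124][:,2]),cv2.minEnclosingCircle(h[h[:,2]>0.124][:,:2].astype(np.float32)))
for z0,z1 in ((0.076,0.0825),(0.0835,0.1)):
    c=sel(W,(0.58,-0.13),0.035,z0,z1); print(z0,len(c),np.median(c[:,2]),cv2.minEnclosingCircle(c[:,:2].astype(np.float32)))
d=env.read_camera("side"); cv2.imwrite("pics/s8.png",d["pixels"][:,:,::-1])
u,v=278,205; im=d["pixels"][v-60:v+60,u-60:u+60,::-1]; cv2.imwrite("pics/s8c.png",cv2.resize(im,(480,480),interpolation=cv2.INTER_CUBIC))
E
```

```text
clock: 23.52
tcp_pos: [0.5775, -0.1299, 0.1801]
orientation: [-0.003, 0.707, 0.708, -0.001]
wrist_force: [0.1, -0.2, 0.6]
finger_gap: 0.0001
clock: 23.93
tcp_pos: [0.5794, -0.1307, 0.23]
orientation: [-0.0, 0.707, 0.708, -0.0]
wrist_force: [-0.1, -0.4, -1.2]
finger_gap: 0.0001
[ 0.5794086  -0.13065125  0.23002885] [-0.12799945 -0.35559002 -1.24986722] 0.00014132079298443003
top 1195 0.12870264195169528 ((0.579889714717865, -0.1307281106710434), 0.013109548948705196)
0.076 2558 0.08067436286095264 ((0.5793687105178833, -0.13069561123847961), 0.03379008173942566)
0.0835 1395 0.08684709632863086 ((0.5796993374824524, -0.13071206212043762), 0.023121291771531105)
```

View pics/s8.png

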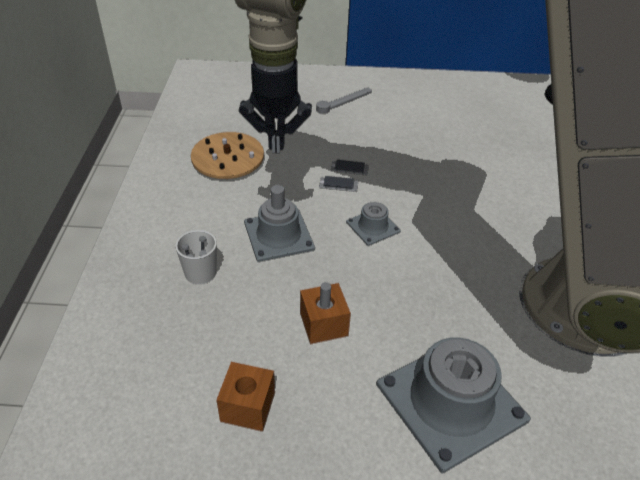

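View pics/s8c.png

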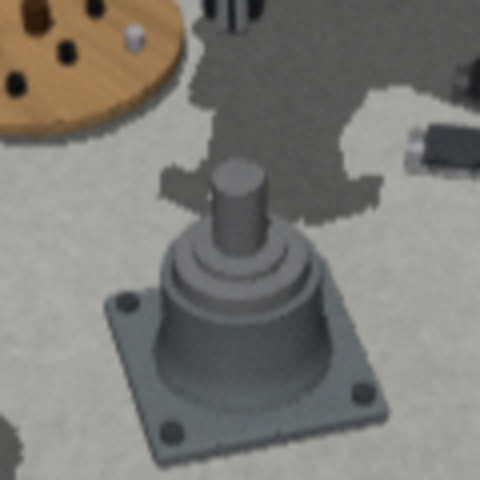

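View pics/w8.png

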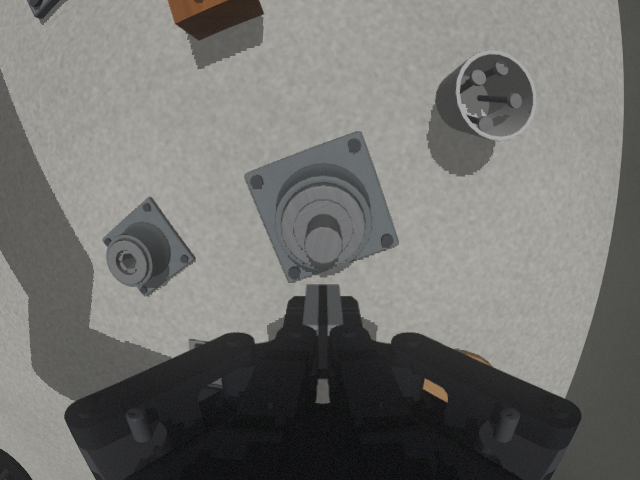

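The collar's top is 6.1 mm above the ring and the collar is 6 mm thick, so it is home. The head and collar centres agree to 0.2 mm, so it is upright. The drift, cup and pads are unmoved at side (325,295), (198,258) and (340,175). Handing in.

```bash
python3 -c "
from workcell import env
print(env.get_state()['clock'],env.hand_in())"
```

```text
the job is handed in; nothing more can be done
24.0333 None
```

The arbor is fully home in the middle-sized socket, upright and with the gripper clear of it. I handed the job in at 24.0 s of the 61 s allowed.

- **Setting it in:** I lifted the collared arbor from its rest and lowered it into the socket until it carried about 4.4 N, slightly above the 3 N guide. I let go there, with the collar about 7 mm clear of the stop ring.
- **Tapping it down:** With the fingers shut I pushed its flat top down in small steps. The force climbed to about 10 N as it moved, then rose to 22 N with no further travel as the collar met the ring. I then backed straight off.
- **Last checks:** By wrist-camera depth, the collar's top is 6.1 mm above the ring, and the collar is 6 mm thick. The head and collar centres agree to about 0.2 mm. In the final side picture the drift, cup and brake pads look unmoved.

**Oddities:**
- The top and side cameras disagreed by about 3 mm, so I aligned on the wrist camera instead.
- Closing the fingers on the head pressed them onto the collar with about 4–6 N for a moment.
- A sideways force of up to 6.6 N appeared during the final push and was gone once I backed off.

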